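# Find the heavy side of a balancing rotor

### The arm

A 6-joint arm with a two-finger parallel gripper is mounted at the origin on the work surface. World frame = base frame: x ahead of the robot, y to its left, z up, the work surface at z = 0. Lengths are in m, angles in rad, forces in N, time in s.
With the tool pointing down it reaches from about 0.35 to 0.775 m from the base axis. Payload 7.3 kg.
Tool frame: the origin (TCP) lies on the front face of the gripper's body, between the roots of the fingers; the fingertips stand 66 mm ahead of it and the grasp point (between the pads) lies 47 mm ahead of it; z points along the fingers, y is the direction in which the jaws open and shut (so a half turn about z gives the same grasp; the last joint's range is limited). The gripper opens to 92 mm and grips with 3 to 60 N. Pads are 19 mm wide; open, the fingers measure 130 mm over their backs; the gripper's body (75 mm by 190 mm) begins 47 mm behind the grasp point.
Start: joints at [-1.455, 0.342, 1.524, -0, 1.275, -0.146], TCP at [0.136, -0.507, 0.292] pointing down, gripper open.
Joint ranges: [-2.53, 2.53], [-0.77, 2.02], [0.04, 2.7], [-1, 4.14], [0.28, 2.66], [-3.11, 3.11]. Speed limits (rad/s): [2.57, 2.57, 3.14, 3.14, 3.14, 3.14].

### API

Orientations are given as [roll, pitch, yaw] about the fixed x, y, z axes, in that order (R = Rz(yaw) Ry(pitch) Rx(roll)).
In Python, from cell import observe, read_camera, hand_in, search_frame, tip_of gives the robot as it stands. The module is installed in compiled form; this text tells all that it offers.
- The arm moves only by the tool apply_moves, never from a script. Its argument "motion" is a list of rows, each an object with "offset": the shift along the tool's x, y, z in mm, a list of three; "rotation": the turn, a rotation vector about the tool's x, y, z in rad, a list of three. In form: [{"offset": [x, y, z], "rotation": [rx, ry, rz]}, ...]. A call has 1 to 12 rows; each row shifts and turns the pose as measured when the row begins, along the tool's axes as they then stand; what a row does not reach is not made up. A row lasts 1/12 s, in which the tool goes at most 41.7 mm and 7.16 degrees, less where a joint would pass 70% of its speed; a pose out of reach is approached as far as the arm can. A call with a gripper value outside its range is refused whole. "grip" is the closure, from 0 (fully open) to 1 (shut), set as the call begins (left out, the last holds). The fingers move at their own pace and stop on an object; "grip_force" is the grip in N (left out, the last holds). Time passes only in rows, so rows that do not move let the fingers close. It gives the time, the measured TCP pose, the force and the opening at its end, in the units of the state.
- observe(): the state, without advancing time (a new reading comes with each control period).
- read_camera(name): name is "scene" or "top" or "wrist"; returns a dict with "img" (420x560x3 uint8, red, green, blue), "camera_matrix" (3x3 intrinsics, pixels), "D" ([k1, k2, p1, p2, k3] as OpenCV has them; the pictures are not rectified), "R" (3x3) and "t" (3): a world point X has camera coordinates R X + t; the wrist camera has in their place "tool_from_camera" (4x4, takes a point from camera to tool coordinates, whose origin is the TCP and whose axes are the flange's). Camera axes: x right, y down, z forward; pixel columns grow to the right and rows downward; lengths in m; the calibration is good to about 2 mm. A picture is of the moment at which its call begins: read the wrist's pose just before it. There is no depth.
- hand_in(): hands the job in, once; it reports no verdict.
Trained networks look in a picture, given as the dict that the camera call returned (one of the last four; its "shot" number tells which), for a name from the list of things; names that differ only in an ending like _2 or _b are one class to them, and where a whole thing is asked for, a point or a joint stands for the part that bears it (a point fixed in the world has none). Each returns a list of dicts, best first, with "score" (0 to 1); they miss things now and then, are a little off and sometimes report something else, mostly with a low value. They report only what shows in the picture. A call takes as long as a camera call.
- search_frame(query, picture): "location" ([x, y, z] in m, in world coordinates, good to about 4 mm: the middle of the surface that is visible of it).
- tip_of(query, picture): "location" ([x, y, z] in m, in world coordinates, good to about 4 mm: a listed point, or the origin of a listed thing).
The state is a dict: "time": time; "qpos": joint angles; "qvel": joint speeds; "joint_efforts": joint torques, N m; "tool_pos": TCP position; "tool_rot": TCP orientation; "contact_force": force on the tool from outside, world axes, zero at the start; "torque": the same for the moment, N m; "opening": finger opening in m.
Only numpy, scipy, OpenCV 4.12 (cv2) and the standard library are available. Lean on these libraries where they do the work, as an engineer would, in place of code of your own. Each camera call takes 0.05 s, during which the arm holds its last target.

### The job

Lift the clear lid of the balancing stand right back until it rests on its stop and stays open. Then take the rotor's crank and spin it by hand, well past half a turn from where it stood, to feel which side of the disc is heavy, and finish still gripping the crank, at rest, with the heavy side straight down. Leave the things lying around the stand where they are.

Things in the scene. Friction and masses are not known exactly. Their poses are not given: they have to be found in the camera images.
- lid_handle (a point): Middle of the lid's handle: a round steel bar 10 mm thick, 100 mm long between its two legs, parallel to the hinge, 45 mm before the near edge of the clear lid (free gap 40 mm). Lid shut: 163 mm above the table, on the robot's side; x points from bar to hinge, y along the bar, z up (axes turn with the lid).
- lid_hinge (a point): Middle of the lid's hinge line, 180 mm behind the handle bar and 163 mm above the table. y lies along the hinge line, parallel to the bar. The lid is a clear sheet 135 mm deep, 226 wide, 5 thick, 250 g, level when shut.
- lid (a joint): Lid angle in rad: 0 shut, 1.75 open on its stop, leaning 10 degrees past upright, where it stays by its own weight; let go before upright it falls shut.
- rotor: Upright steel disc, 100 mm across, 22 thick, under the lid on a level axle, facing the robot; a slug sealed inside makes one side heavy, unseen. Origin on the axle at the front face, 95 mm above the table. x: along the axle, away from the robot; z: from axle to crank; turning about +x takes the crank from the top to the robot's right. Turns endlessly. Crank near the top at the start.
- axle (a point): On the rotor's axle at the front face (axes as the rotor's). The seal drags about 0.14 N m either way (3.5 N at the crank), so the disc stays where it is left. The slug, at a new angle from the crank each time, adds 0.08 to 0.13 N m when level with the axle (2 to 3 N at the crank), nothing when straight up or down. At the start it is 60 degrees or more from straight down.
- crank_grip (a point): Middle of the crank handle: a free-turning round wooden sleeve 16 mm thick, 60 long, parallel to the axle, pointing to the robot, 40 mm from the axle. This point is 60 mm before the disc's face. With the crank at the bottom it is 55 mm above the table, over a 12 mm base plate. A boss opposite balances the crank. Axes as the rotor's.
- plunger (a joint): Judge's plumb plunger sealed inside the disc at the slug, in m: 0, and 0.0002 when the heavy side is within about 25 degrees of straight down. It cannot be seen and its travel is far below the sensing noise: do not rely on it.
- bur_block_mid (a point): Middle of a loose wooden block with small burs stuck in it, 60 x 90 x 40 mm, left of the stand; leave alone.
- dish_mid (a point): Middle of a small white ceramic dish, 90 mm across and 28 mm high, right of the stand; leave alone.
- compound_bar_mid (a point): Middle of a reddish bar of polishing compound, 130 x 40 x 30 mm, lying to the right in front of the stand; leave alone.

How it is judged:
On the way, in this order (a step that is already met when the one before it is completed fails the run):
1. the lid rests open on its stop (value of joint lid above 1.65 rad), for 0.3 s.
2. with fingers on it, the crank is over 65 mm from where it stood (value of joint lid above 1.65 rad and contact force between the fingers and rotor above 0.5 N and distance of crank_grip from where it was at the start of the episode above 0.065 m), for 0.1 s.
At the end, for the whole second after the job is handed in: The lid is open on its stop (over 1.65 rad), the fingers are on the rotor's crank or disc with over 0.5 N, the rotor is still (under 0.1 rad/s), and its heavy side is within 25 degrees of straight down (value of joint lid above 1.65 rad and contact force between the fingers and rotor above 0.5 N and value of joint plunger above 0.0001 m and angular speed of rotor below 0.1 rad/s); the arm keeps its last pose, push and grip.
It fails at once if a bystander (bur block, dish, compound bar) is moved more than 30 mm (distance of any of bur_block_mid, dish_mid, compound_bar_mid from where it was at the start of the episode above 0.03 m).
It also fails if it takes over 72 s, if anything falls off the work surface, if the arm or the gripper's body presses on something with over 40 N, if the wrist force passes 120 N, or if a joint passes its speed limit or range.

## Working session

There is one attempt and no reset: what is moved stays moved. The work goes in short steps, Python scripts to look and compute and a tool call to move; the robot and the scene stay as the last step left them, time stands still between calls to the robot, and variables do not carry over. Pictures are saved under pics/ and viewed, and the job is handed in when it is done.

Besides the shell and the picture viewer there is one more tool, called after "Emit:" as name(argument=value, ...), one argument or row to a line, values as JSON. apply_moves: Moves the arm, as the interface text tells. Its arguments: {"type":"object","properties":{"motion":{"type":"array"},"grip":{"type":"number"},"grip_force":{"type":"number"}},"required":["motion"]}

```bash
mkdir -p pics; cat > h.py <<'E'
import numpy as np, cv2
from scipy.spatial.transform import Rotation as Ro
from cell import observe, read_camera, hand_in, search_frame, tip_of
def save(p,n): cv2.imwrite(f'pics/{n}.png',p['img'][:,:,::-1])
E
python3 - <<'E'
from h import *
s=observe(); print({k:np.round(v,3) for k,v in s.items()})
for c in ['scene','top']:
    p=read_camera(c); save(p,c+'0'); print(c,np.round(-np.array(p['R']).T@p['t'],3))
    for q in ['lid_handle','lid_hinge','axle','crank_grip','rotor','bur_block_mid','dish_mid','compound_bar_mid']:
        print(q,[(np.round(d['location'],3),round(d['score'],2)) for d in tip_of(q,p)[:2]])
E
```

```text
{'time': np.float64(0.0), 'qpos': array([-1.455,  0.343,  1.525,  0.   ,  1.275, -0.146]), 'qvel': array([-0.001, -0.001, -0.001, -0.001,  0.   , -0.   ]), 'joint_efforts': array([ 1.0000e-03, -4.3125e+01, -2.4423e+01,  7.2000e-02,  5.6000e-02,
       -0.0000e+00]), 'tool_pos': array([ 0.136, -0.507,  0.292]), 'tool_rot': array([-3.14 , -0.   ,  0.262]), 'contact_force': array([ 0.313, -1.246,  0.513]), 'torque': array([ 0.011,  0.003, -0.023]), 'opening': np.float64(0.092)}
scene [ 1.091 -0.402  0.861]
lid_handle [(array([0.459, 0.096, 0.166]), 0.89), (array([0.682, 0.321, 0.019]), 0.34)]
lid_hinge [(array([0.625, 0.047, 0.168]), 0.84)]
axle []
crank_grip []
rotor []
bur_block_mid [(array([0.68 , 0.318, 0.017]), 0.87)]
dish_mid [(array([ 0.518, -0.147,  0.017]), 0.64)]
compound_bar_mid [(array([ 0.372, -0.16 ,  0.018]), 0.59)]
top [0.465 0.008 1.061]
lid_handle [(array([0.461, 0.094, 0.165]), 0.87)]
lid_hinge [(array([0.628, 0.049, 0.162]), 0.82)]
axle []
crank_grip [(array([0.524, 0.084, 0.134]), 0.35)]
rotor []
bur_block_mid [(array([0.685, 0.318, 0.02 ]), 0.73)]
dish_mid [(array([0.461, 0.097, 0.161]), 0.74)]
compound_bar_mid [(array([ 0.372, -0.164,  0.018]), 0.95)]
```

View pics/scene0.png

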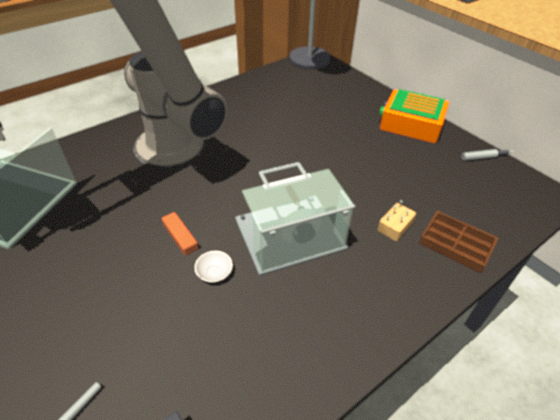

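View pics/top0.png

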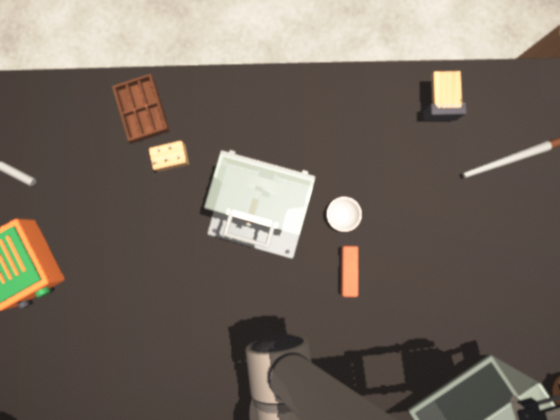

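The scene picture shows the stand (base from 235,210 to 350,260) with its shut lid and handle at (285,172), the dish at (213,267), the bar at (180,232) and the block at (397,220). I'll zoom in for the walls and the crank.

```bash
python3 - <<'E'
import cv2
a=cv2.imread('pics/scene0.png')[150:285,220:370]; b=cv2.imread('pics/top0.png')[140:270,190:330]
cv2.imwrite('pics/z1.png',cv2.resize(a,None,fx=5,fy=4.4,interpolation=cv2.INTER_CUBIC))
cv2.imwrite('pics/z2.png',cv2.resize(b,None,fx=5,fy=4.5,interpolation=cv2.INTER_CUBIC))
E
```

```text
(no output)
```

View pics/z1.png

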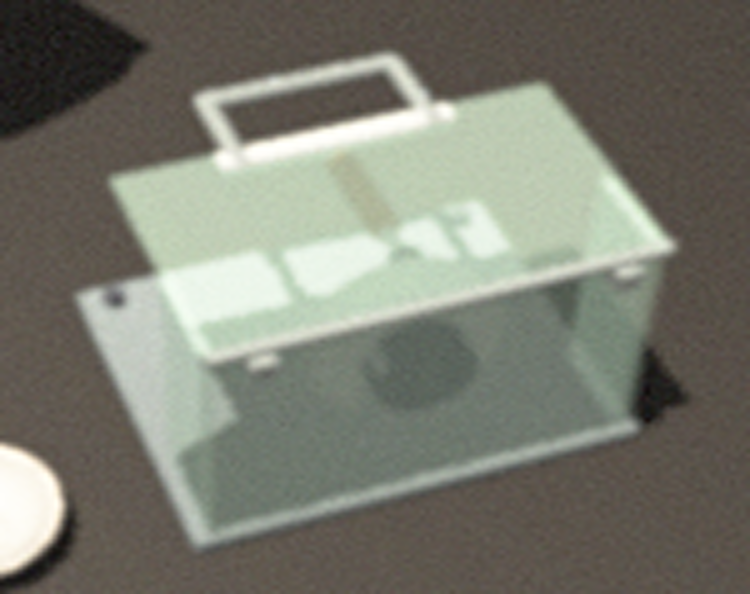

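View pics/z2.png

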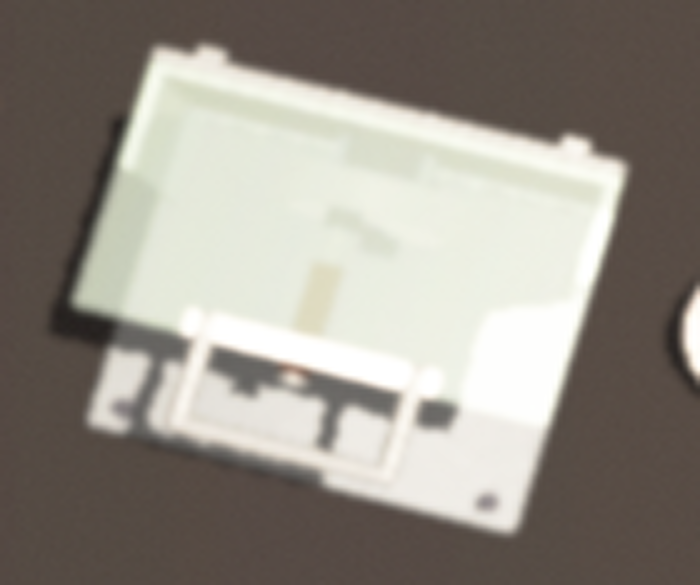

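The trained networks and the pictures agree: bar at about (0.460, 0.095), hinge at (0.627, 0.048), so the stand's yaw is about -0.27 rad. In the zoom, the side walls are short and at the back, so the crank stands free in front of them. I'll write a planner that turns waypoints into rows, then approach the handle.

```bash
cat >> h.py <<'E'
import json
from scipy.spatial.transform import Slerp
PSI=-0.27
SX=np.array([np.cos(PSI),np.sin(PSI),0]); SY=np.array([-SX[1],SX[0],0]); UP=np.array([0,0,1.])
def rows(wps,step=0.038,ang=0.115,start=None,n=None):
    """wps: list of (pos, R matrix or None)."""
    s=observe(); p=np.array(s['tool_pos']); R=Ro.from_euler('xyz',s['tool_rot'])
    if start is not None: p,R=start
    out=[]
    for w in wps:
        tp=np.array(w[0],float); tR=R if w[1] is None else Ro.from_matrix(w[1])
        p0,R0=p,R; rv=(R0.inv()*tR).as_rotvec()
        k=max(1,int(np.ceil(np.linalg.norm(tp-p0)/step)),int(np.ceil(np.linalg.norm(rv)/ang)))
        if n: k=max(k,n)
        for i in range(1,k+1):
            pi=p0+(tp-p0)*i/k; Ri=R0*Ro.from_rotvec(rv*i/k)
            o=np.round(R.inv().apply(pi-p)*1000,1); r=np.round((R.inv()*Ri).as_rotvec(),3)
            out.append({"offset":[float(x)+0 for x in o],"rotation":[float(x)+0 for x in r]})
            p=p+R.apply(o/1000); R=R*Ro.from_rotvec(r)
    for i in range(0,len(out),12): print(json.dumps(out[i:i+12]))
    return out
def toolR(z,y):
    z=np.array(z,float);z/=np.linalg.norm(z); y=np.array(y,float); y-=z*(y@z); y/=np.linalg.norm(y)
    return np.column_stack([np.cross(y,z),y,z])
def st():
    s=observe(); print('t',round(float(s['time']),2),'p',np.round(s['tool_pos'],4),'r',np.round(s['tool_rot'],3),'q',np.round(s['qpos'],3),'F',np.round(s['contact_force'],2),'op',round(float(s['opening']),4)); return s
E
python3 - <<'E'
from h import *
R=toolR([0,0,-1],SX); print(R)
B=np.array([.459,.0955,0])
rows([([.38,-.2,.30],None),(B+[0,0,.30],R),(B+[0,0,.245],R)])
E
```

```text
[[ 0.26673144  0.9637709   0.        ]
 [ 0.9637709  -0.26673144  0.        ]
 [ 0.          0.         -1.        ]]
[{"offset": [28.7, -21.2, -0.7], "rotation": [0.0, 0.0, 0.0]}, {"offset": [28.6, -21.3, -0.7], "rotation": [0.0, 0.0, 0.0]}, {"offset": [28.7, -21.2, -0.7], "rotation": [0.0, 0.0, 0.0]}, {"offset": [28.6, -21.2, -0.7], "rotation": [0.0, 0.0, 0.0]}, {"offset": [28.7, -21.2, -0.7], "rotation": [0.0, 0.0, 0.0]}, {"offset": [28.7, -21.3, -0.7], "rotation": [0.0, 0.0, 0.0]}, {"offset": [28.6, -21.2, -0.8], "rotation": [0.0, 0.0, 0.0]}, {"offset": [28.7, -21.2, -0.7], "rotation": [0.0, 0.0, 0.0]}, {"offset": [28.6, -21.2, -0.7], "rotation": [0.0, 0.0, 0.0]}, {"offset": [28.7, -21.3, -0.7], "rotation": [0.0, 0.0, 0.0]}, {"offset": [28.7, -21.2, -0.7], "rotation": [0.0, 0.0, 0.0]}, {"offset": [15.3, -26.5, 0.0], "rotation": [0.0, 0.0, -0.104]}]
[{"offset": [17.9, -24.8, 0.0], "rotation": [0.0, 0.0, -0.104]}, {"offset": [20.4, -22.7, 0.0], "rotation": [0.0, 0.0, -0.104]}, {"offset": [22.7, -20.6, 0.0], "rotation": [0.0, 0.0, -0.104]}, {"offset": [24.7, -18.0, 0.0], "rotation": [0.0, 0.0, -0.103]}, {"offset": [26.4, -15.5, 0.0], "rotation": [0.0, 0.0, -0.104]}, {"offset": [27.9, -12.6, 0.0], "rotation": [0.0, 0.0, -0.104]}, {"offset": [29.0, -9.6, 0.0], "rotation": [0.0, 0.0, -0.104]}, {"offset": [29.8, -6.6, 0.0], "rotation": [0.0, 0.0, -0.104]}, {"offset": [30.4, -3.4, 0.0], "rotation": [0.0, 0.0, -0.104]}, {"offset": [0.0, 0.0, 27.5], "rotation": [0.0, 0.0, 0.0]}, {"offset": [0.0, 0.0, 27.5], "rotation": [0.0, 0.0, 0.0]}]
```

Emit:
apply_moves(
  motion=[
    {"offset": [29, -21, -1], "rotation": [0, 0, 0]},
    {"offset": [29, -21, -1], "rotation": [0, 0, 0]},
    {"offset": [29, -21, -1], "rotation": [0, 0, 0]},
    {"offset": [29, -21, -1], "rotation": [0, 0, 0]},
    {"offset": [29, -21, -1], "rotation": [0, 0, 0]},
    {"offset": [29, -21, -1], "rotation": [0, 0, 0]},
    {"offset": [29, -21, -1], "rotation": [0, 0, 0]},
    {"offset": [29, -21, -1], "rotation": [0, 0, 0]},
    {"offset": [29, -21, -1], "rotation": [0, 0, 0]},
    {"offset": [29, -21, 0], "rotation": [0, 0, 0]},
    {"offset": [29, -21, 0], "rotation": [0, 0, 0]},
    {"offset": [15, -26, 0], "rotation": [0, 0, -0.104]},
  ],
  grip=0.61,
)

```text
time: 1.9
tool_pos: [0.4009, -0.1641, 0.3011]
tool_rot: [3.135, -0.002, 0.353]
contact_force: [0.1, -0.2, 0.1]
opening: 0.0361
```

```bash
python3 - <<'E'
from h import *
st()
R=toolR([0,0,-1],SX)
B=np.array([.459,.0955,0])
rows([(B+[0,0,.30],R),(B+[0,0,.245],R)])
E
```

```text
t 1.9 p [ 0.4009 -0.1641  0.3011] r [ 3.135e+00 -2.000e-03  3.530e-01] q [-0.564  0.162  1.744 -0.003  1.229  0.655] F [ 0.06 -0.2   0.12] op 0.0361
[{"offset": [16.0, -24.8, 0.0], "rotation": [0.001, 0.0, -0.105]}, {"offset": [18.6, -23.1, 0.0], "rotation": [0.001, 0.0, -0.106]}, {"offset": [20.8, -20.9, 0.0], "rotation": [0.0, 0.0, -0.105]}, {"offset": [23.0, -18.6, 0.0], "rotation": [0.001, 0.001, -0.105]}, {"offset": [24.8, -16.2, 0.1], "rotation": [0.001, 0.0, -0.106]}, {"offset": [26.3, -13.4, 0.1], "rotation": [0.001, 0.0, -0.105]}, {"offset": [27.6, -10.6, 0.1], "rotation": [0.0, 0.0, -0.106]}, {"offset": [28.6, -7.6, 0.1], "rotation": [0.001, 0.0, -0.105]}, {"offset": [29.2, -4.6, 0.1], "rotation": [0.001, 0.001, -0.105]}, {"offset": [0.0, 0.0, 27.5], "rotation": [0.0, 0.0, 0.0]}, {"offset": [0.0, 0.0, 27.5], "rotation": [0.0, 0.0, 0.0]}]
```

Emit:
apply_moves(
  motion=[
    {"offset": [16, -25, 0], "rotation": [0, 0, -0.106]},
    {"offset": [19, -23, 0], "rotation": [0.001, 0, -0.106]},
    {"offset": [21, -21, 0], "rotation": [0, 0, -0.106]},
    {"offset": [23, -19, 0], "rotation": [0.001, 0, -0.106]},
    {"offset": [25, -16, 0], "rotation": [0.001, 0, -0.106]},
    {"offset": [26, -13, 0], "rotation": [0.001, 0, -0.106]},
    {"offset": [28, -11, 0], "rotation": [0, 0, -0.106]},
    {"offset": [29, -8, 0], "rotation": [0.001, 0, -0.106]},
    {"offset": [29, -5, 0], "rotation": [0.001, 0, -0.106]},
    {"offset": [0, 0, 25], "rotation": [0, 0, 0]},
    {"offset": [0, 0, 27], "rotation": [0, 0, 0]},
    {"offset": [0, 0, 0], "rotation": [0, 0, 0]},
  ],
)

```text
time: 2.9
tool_pos: [0.4558, 0.1193, 0.2496]
tool_rot: [3.132, -0.001, 1.372]
contact_force: [-1.4, 1.1, -1.0]
opening: 0.036
```

```bash
python3 - <<'E'
from h import *
st()
R=toolR([0,0,-1],SX)
for c in ['top','wrist']:
    p=read_camera(c); save(p,c+'1')
    for q in ['lid_handle','lid_hinge','crank_grip','axle']:
        print(c,q,[(np.round(d['location'],3),round(d['score'],2)) for d in tip_of(q,p)[:2]])
B=np.array([.459,.0955,0])
rows([(B+[0,0,.245],R),(B+[0,0,.211],R)])
E
```

```text
t 2.9 p [0.4558 0.1193 0.2496] r [ 3.132e+00 -1.000e-03  1.372e+00] q [ 9.400e-02  2.820e-01  1.738e+00 -1.000e-03  1.112e+00  2.940e-01] F [-1.35  1.14 -0.98] op 0.036
top lid_handle []
top lid_hinge [(array([0.63 , 0.046, 0.166]), 0.83)]
top crank_grip []
top axle []
wrist lid_handle [(array([0.458, 0.093, 0.165]), 0.68)]
wrist lid_hinge []
wrist crank_grip []
wrist axle []
[{"offset": [-22.1, 5.5, 8.8], "rotation": [0.017, -0.004, 0.068]}, {"offset": [0.0, 0.0, 34.0], "rotation": [0.0, 0.0, 0.0]}]
```

View pics/wrist1.png

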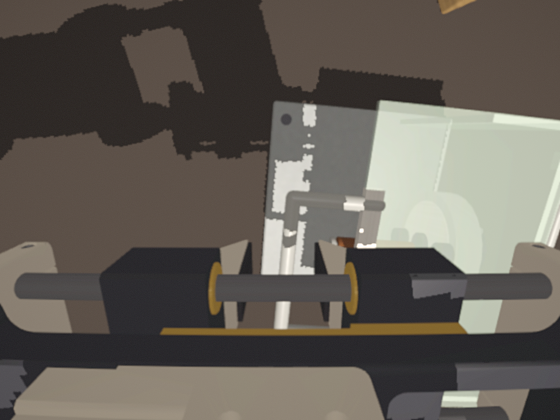

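View pics/top1.png

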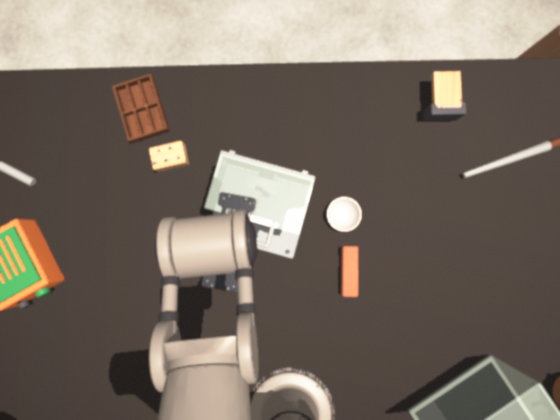

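The wrist view shows the bar (about 285,270) between the pads (240 and 335), and the crank's brown sleeve shows at (345,243). Next I correct the sideways error and go down.

Emit:
apply_moves(
  motion=[
    {"offset": [-22, 5, 8], "rotation": [0.016, -0.004, 0.068]},
    {"offset": [0, 0, 0], "rotation": [0, 0, 0]},
    {"offset": [0, 0, 15], "rotation": [0, 0, 0]},
    {"offset": [0, 0, 0], "rotation": [0, 0, 0]},
  ],
)

```text
time: 3.73
tool_pos: [0.4593, 0.0947, 0.232]
tool_rot: [3.138, -0.001, 1.298]
contact_force: [-0.3, 0.4, -1.4]
opening: 0.0359
```

```bash
python3 - <<'E'
from h import *
st()
R=toolR([0,0,-1],SX)
p=read_camera('wrist'); save(p,'wrist2')
print([(np.round(d['location'],3),round(d['score'],2)) for d in tip_of('lid_handle',p)[:2]])
B=np.array([.459,.0955,0])
rows([(B+[0,0,.211],R)])
E
```

```text
t 3.73 p [0.4593 0.0947 0.232 ] r [ 3.138e+00 -1.000e-03  1.298e+00] q [0.04  0.301 1.766 0.    1.07  0.312] F [-0.31  0.41 -1.4 ] op 0.0359
[(array([0.461, 0.091, 0.166]), 0.91)]
[{"offset": [-0.1, -1.7, 23.1], "rotation": [0.007, -0.003, -0.002]}]
```

View pics/wrist2.png

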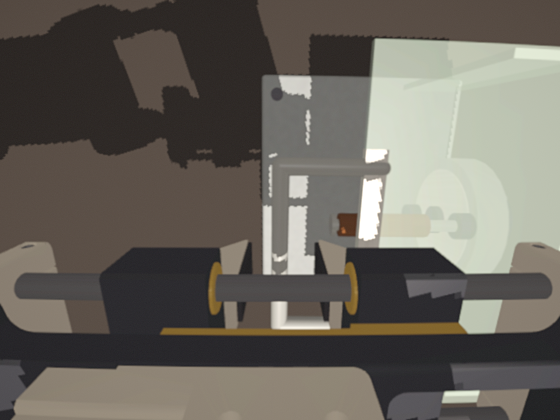

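Emit:
apply_moves(
  motion=[
    {"offset": [0, -1, 21], "rotation": [0.003, 0, 0]},
    {"offset": [0, 0, 2], "rotation": [0, 0, 0]},
    {"offset": [0, 0, 0], "rotation": [0, 0, 0]},
  ],
)

```text
time: 4.08
tool_pos: [0.4612, 0.0961, 0.2137]
tool_rot: [3.132, -0.005, 1.3]
contact_force: [-0.5, -0.9, 0.1]
opening: 0.0358
```

Emit:
apply_moves(
  motion=[
    {"offset": [0, 0, 0], "rotation": [0, 0, 0]},
    {"offset": [0, 0, 0], "rotation": [0, 0, 0]},
    {"offset": [0, 0, 0], "rotation": [0, 0, 0]},
    {"offset": [0, 0, 0], "rotation": [0, 0, 0]},
  ],
  grip=1.0,
  grip_force=15,
)

```text
time: 4.42
tool_pos: [0.46, 0.0972, 0.216]
tool_rot: [3.135, -0.005, 1.301]
contact_force: [-14.8, 5.0, 2.7]
opening: 0.0134
```

```bash
python3 - <<'E'
from h import *
s=st()
R=toolR([0,0,-1],SX)
p=np.array(s['tool_pos']); g=p-[0,0,.047]
print('grasp',g)
H=g+0.18*SX; H[2]=.163
W=[]
for th in np.linspace(0,1.77,17)[1:]:
    W.append((H+0.18*(-np.cos(th)*SX+np.sin(th)*UP)+[0,0,p[2]-.163],R))
rows(W,start=(p,Ro.from_matrix(R)))
print(H)
E
```

```text
t 4.42 p [0.46   0.0972 0.216 ] r [ 3.135 -0.005  1.301] q [0.043 0.321 1.788 0.003 1.025 0.312] F [-14.82   5.02   2.73] op 0.0134
grasp [0.46002486 0.09719589 0.16904454]
[{"offset": [0.0, 1.1, -19.9], "rotation": [0.0, 0.0, 0.0]}, {"offset": [0.0, 3.3, -19.6], "rotation": [0.0, 0.0, 0.0]}, {"offset": [0.0, 5.4, -19.1], "rotation": [0.0, 0.0, 0.0]}, {"offset": [0.0, 7.5, -18.5], "rotation": [0.0, 0.0, 0.0]}, {"offset": [0.0, 9.5, -17.5], "rotation": [0.0, 0.0, 0.0]}, {"offset": [0.0, 11.4, -16.3], "rotation": [0.0, 0.0, 0.0]}, {"offset": [0.0, 13.1, -15.0], "rotation": [0.0, 0.0, 0.0]}, {"offset": [0.0, 14.7, -13.4], "rotation": [0.0, 0.0, 0.0]}, {"offset": [0.0, 16.1, -11.7], "rotation": [0.0, 0.0, 0.0]}, {"offset": [0.0, 17.3, -9.9], "rotation": [0.0, 0.0, 0.0]}, {"offset": [0.0, 18.2, -7.9], "rotation": [0.0, 0.0, 0.0]}, {"offset": [0.0, 19.0, -5.9], "rotation": [0.0, 0.0, 0.0]}]
[{"offset": [0.0, 19.6, -3.7], "rotation": [0.0, 0.0, 0.0]}, {"offset": [0.0, 19.8, -1.6], "rotation": [0.0, 0.0, 0.0]}, {"offset": [0.0, 19.9, 0.7], "rotation": [0.0, 0.0, 0.0]}, {"offset": [0.0, 19.7, 2.9], "rotation": [0.0, 0.0, 0.0]}]
[0.63350363 0.04918423 0.163     ]
```

Emit:
apply_moves(
  motion=[
    {"offset": [0, -2, 3], "rotation": [0, 0, 0]},
    {"offset": [0, 0, 0], "rotation": [0, 0, 0]},
    {"offset": [0, 0, 0], "rotation": [0, 0, 0]},
  ],
)

```text
time: 4.67
tool_pos: [0.4578, 0.098, 0.2153]
tool_rot: [3.133, -0.006, 1.301]
contact_force: [-1.0, -0.8, -1.3]
opening: 0.0092
```

```bash
python3 - <<'E'
from h import *
s=st()
E
```

```text
t 4.67 p [0.4578 0.098  0.2153] r [ 3.133 -0.006  1.301] q [0.045 0.318 1.795 0.003 1.019 0.313] F [-0.95 -0.77 -1.31] op 0.0092
```

Emit:
apply_moves(
  motion=[
    {"offset": [0, 1, -20], "rotation": [0, 0, 0]},
    {"offset": [0, 3, -20], "rotation": [0, 0, 0]},
    {"offset": [0, 5, -19], "rotation": [0, 0, 0]},
    {"offset": [0, 7, -18], "rotation": [0, 0, 0]},
  ],
)

```text
time: 5.0
tool_pos: [0.4752, 0.0927, 0.2935]
tool_rot: [3.128, -0.006, 1.301]
contact_force: [12.3, -3.3, -8.6]
opening: 0.0097
```

```bash
cat > lid.py <<'E'
from h import *
s=st()
R=toolR([0,0,-1],SX)
p=np.array(s['tool_pos']); B0=np.array([.4578,.098,.2153]); H=B0+.18*SX
d=p-H; th=np.arctan2(d[2],-(d@SX)); print('th',th,'r',np.hypot(d[2],d@SX),'lat',d@SY)
W=[]
n=int(np.ceil((1.75-th)/.11))
for a in np.linspace(th,1.76,n+1)[1:]:
    W.append((H+0.18*(-np.cos(a)*SX+np.sin(a)*UP),R))
rows(W)
E
python3 lid.py
```

```text
t 5.0 p [0.4752 0.0927 0.2935] r [ 3.128 -0.006  1.301] q [3.400e-02 2.590e-01 1.639e+00 1.000e-03 1.228e+00 3.030e-01] F [12.33 -3.33 -8.64] op 0.0097
th 0.450111494569177 r 0.17967523147674067 lat -0.0004511592843171636
[{"offset": [0.5, 9.4, -17.2], "rotation": [0.014, -0.006, 0.0]}, {"offset": [0.0, 11.4, -16.1], "rotation": [0.0, 0.0, 0.0]}, {"offset": [0.0, 12.9, -14.7], "rotation": [0.0, 0.0, 0.0]}, {"offset": [0.0, 14.6, -13.2], "rotation": [0.0, 0.0, 0.0]}, {"offset": [0.0, 15.8, -11.6], "rotation": [0.0, 0.0, 0.0]}, {"offset": [0.0, 17.1, -9.7], "rotation": [0.0, 0.0, 0.0]}, {"offset": [0.0, 18.0, -7.9], "rotation": [0.0, 0.0, 0.0]}, {"offset": [0.0, 18.7, -5.8], "rotation": [0.0, 0.0, 0.0]}, {"offset": [0.0, 19.3, -3.8], "rotation": [0.0, 0.0, 0.0]}, {"offset": [0.0, 19.6, -1.7], "rotation": [0.0, 0.0, 0.0]}, {"offset": [0.0, 19.6, 0.5], "rotation": [0.0, 0.0, 0.0]}, {"offset": [0.0, 19.5, 2.7], "rotation": [0.0, 0.0, 0.0]}]
```

Emit:
apply_moves(
  motion=[
    {"offset": [0, 9, -17], "rotation": [0.012, -0.005, 0]},
    {"offset": [0, 11, -16], "rotation": [0, 0, 0]},
    {"offset": [0, 13, -15], "rotation": [0, 0, 0]},
    {"offset": [0, 15, -13], "rotation": [0, 0, 0]},
    {"offset": [0, 16, -12], "rotation": [0, 0, 0]},
  ],
)

```text
time: 5.42
tool_pos: [0.543, 0.0729, 0.3711]
tool_rot: [3.125, -0.0, 1.299]
contact_force: [9.9, -1.2, -19.3]
opening: 0.0096
```

```bash
python3 lid.py
```

```text
t 5.42 p [0.543  0.0729 0.3711] r [ 3.125 -0.     1.299] q [-0.005  0.33   1.324 -0.004  1.471  0.267] F [  9.86  -1.24 -19.31] op 0.0096
th 1.0411329466621604 r 0.18055266418862745 lat -0.0015209158073276135
[{"offset": [1.5, 16.8, -7.8], "rotation": [0.016, 0.0, -0.001]}, {"offset": [0.1, 17.2, -6.7], "rotation": [0.0, 0.0, 0.0]}, {"offset": [0.0, 17.8, -5.0], "rotation": [0.0, 0.0, 0.0]}, {"offset": [0.0, 18.2, -3.1], "rotation": [0.0, 0.0, 0.0]}, {"offset": [0.0, 18.4, -1.3], "rotation": [0.0, 0.0, 0.0]}, {"offset": [0.0, 18.5, 0.7], "rotation": [0.0, 0.0, 0.0]}, {"offset": [0.0, 18.3, 2.5], "rotation": [0.0, 0.0, 0.0]}]
```

Emit:
apply_moves(
  motion=[
    {"offset": [1, 16, -6], "rotation": [0.014, 0, 0]},
    {"offset": [0, 17, -6], "rotation": [0, 0, 0]},
    {"offset": [0, 17, -5], "rotation": [0, 0, 0]},
    {"offset": [0, 18, -3], "rotation": [0, 0, 0]},
  ],
)

```text
time: 5.75
tool_pos: [0.6103, 0.0531, 0.395]
tool_rot: [3.141, 0.003, 1.298]
contact_force: [-0.2, -0.1, -2.7]
opening: 0.0096
```

```bash
python3 lid.py
```

```text
t 5.75 p [0.6103 0.0531 0.395 ] r [3.141e+00 3.000e-03 1.298e+00] q [-0.037  0.464  1.059 -0.003  1.619  0.236] F [-0.22 -0.11 -2.75] op 0.0096
th 1.4540346537731732 r 0.180970706672387 lat -0.002558366565676508
[{"offset": [2.6, 18.4, -0.2], "rotation": [0.001, 0.003, -0.003]}, {"offset": [0.0, 18.4, 0.6], "rotation": [0.0, 0.0, 0.0]}, {"offset": [0.0, 18.1, 2.6], "rotation": [0.0, 0.0, 0.0]}]
```

Emit:
apply_moves(
  motion=[
    {"offset": [1, 18, 0], "rotation": [0, 0, 0]},
    {"offset": [0, 18, 1], "rotation": [0, 0, 0]},
    {"offset": [0, 16, 3], "rotation": [0, 0, 0]},
    {"offset": [0, 0, 0], "rotation": [0, 0, 0]},
  ],
)

```text
time: 6.08
tool_pos: [0.662, 0.0378, 0.3921]
tool_rot: [-3.135, 0.005, 1.296]
contact_force: [-5.0, 1.4, -4.3]
opening: 0.0094
```

```bash
python3 lid.py
```

```text
t 6.08 p [0.662  0.0378 0.3921] r [-3.135  0.005  1.296] q [-0.057  0.582  0.87  -0.003  1.697  0.217] F [-4.98  1.36 -4.32] op 0.0094
th 1.7545895264103695 r 0.17987822971582948 lat -0.0035353073548049212
```

The lid is at about 1.75 rad and the tool feels the stop (-5 N). Next I let go and rise clear.

Emit:
apply_moves(
  motion=[
    {"offset": [0, 0, 0], "rotation": [0, 0, 0]},
    {"offset": [0, 0, 0], "rotation": [0, 0, 0]},
    {"offset": [0, 0, 0], "rotation": [0, 0, 0]},
    {"offset": [0, 0, -20], "rotation": [0, 0, 0]},
    {"offset": [0, 0, -25], "rotation": [0, 0, 0]},
    {"offset": [0, -10, -25], "rotation": [0, 0, 0]},
    {"offset": [0, -38, 0], "rotation": [0, 0, 0]},
    {"offset": [0, -38, 0], "rotation": [0, 0, 0]},
    {"offset": [0, -38, 0], "rotation": [0, 0, 0]},
    {"offset": [0, -38, 0], "rotation": [0, 0, 0]},
    {"offset": [0, -38, 0], "rotation": [0, 0, 0]},
    {"offset": [0, 0, 0], "rotation": [0, 0, 0]},
  ],
  grip=0.55,
)

```text
time: 7.08
tool_pos: [0.4659, 0.0929, 0.4629]
tool_rot: [-3.14, 0.003, 1.293]
contact_force: [1.2, 0.4, 0.4]
opening: 0.0414
```

```bash
python3 - <<'E'
from h import *
st()
for c in ['scene','top','wrist']:
    p=read_camera(c); save(p,c+'3')
    for q in ['lid_handle','lid_hinge','crank_grip','axle','rotor']:
        print(c,q,[(np.round(d['location'],3),round(d['score'],2)) for d in tip_of(q,p)[:2]])
E
```

```text
t 7.08 p [0.4659 0.0929 0.4629] r [-3.140e+00  3.000e-03  1.293e+00] q [ 0.037  0.173  1.291 -0.002  1.68   0.314] F [1.16 0.45 0.36] op 0.0414
scene lid_handle [(array([0.658, 0.035, 0.341]), 0.9)]
scene lid_hinge [(array([0.626, 0.043, 0.168]), 0.78)]
scene crank_grip [(array([0.528, 0.086, 0.135]), 0.39)]
scene axle []
scene rotor []
top lid_handle [(array([0.666, 0.036, 0.34 ]), 0.7)]
top lid_hinge [(array([0.628, 0.046, 0.161]), 0.58)]
top crank_grip [(array([0.632, 0.046, 0.163]), 0.62)]
top axle [(array([0.579, 0.066, 0.095]), 0.76)]
top rotor [(array([0.686, 0.319, 0.018]), 0.25)]
wrist lid_handle [(array([0.665, 0.034, 0.34 ]), 0.96), (array([ 0.373, -0.162,  0.013]), 0.52)]
wrist lid_hinge [(array([0.63 , 0.046, 0.163]), 0.87)]
wrist crank_grip [(array([0.525, 0.081, 0.137]), 0.72)]
wrist axle [(array([0.586, 0.057, 0.097]), 0.57)]
wrist rotor [(array([0.582, 0.058, 0.094]), 0.68)]
```

View pics/scene3.png

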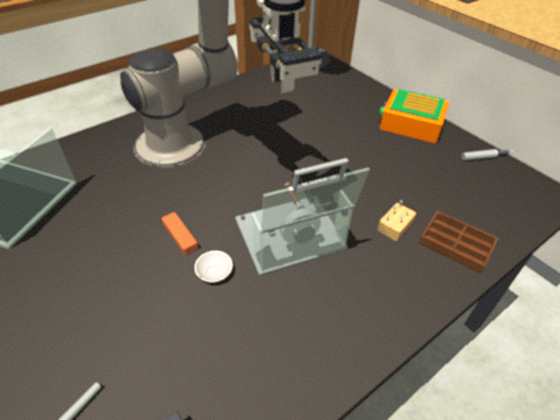

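View pics/wrist3.png

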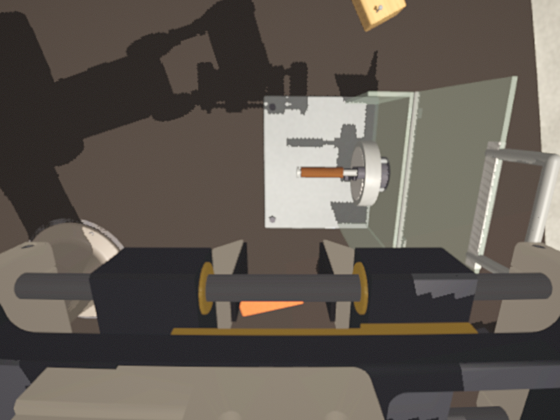

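View pics/top3.png

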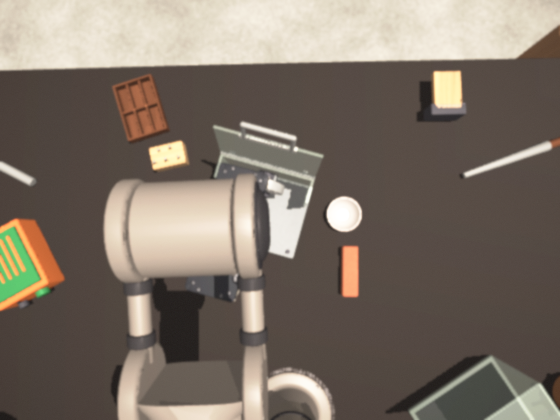

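The scene picture shows the lid open and leaning on its stop (handle at 322,172). In the wrist view the crank sleeve is at (322,172) and the disc at (368,175). Next I turn the gripper so the jaws lie across the crank, with a small forward tilt.

```bash
cat >> h.py <<'E'
TILT=0.3
ZT=np.sin(TILT)*SX-np.cos(TILT)*UP
RG=toolR(ZT,SY)
E
python3 - <<'E'
from h import *
p=read_camera('wrist'); print(np.round(p['tool_from_camera'],3))
G=np.array([.5255,.082,.136])-.010*SX
print(RG, Ro.from_matrix(RG).as_euler('xyz'))
rows([(G-(.047+.09)*ZT,RG)])
E
```

```text
[[ 0.001 -0.962 -0.272  0.073]
 [ 1.     0.001  0.    -0.001]
 [ 0.    -0.272  0.962 -0.093]
 [ 0.     0.     0.     1.   ]]
[[-9.20725504e-01  2.66731437e-01  2.84813774e-01]
 [ 2.54818274e-01  9.63770896e-01 -7.88245293e-02]
 [-2.95520207e-01  5.03870216e-18 -9.55336489e-01]] [3.14159265 0.3        2.87159265]
[{"offset": [0.4, 0.3, 13.9], "rotation": [-0.017, -0.017, -0.112]}, {"offset": [0.7, 0.1, 13.9], "rotation": [-0.017, -0.016, -0.112]}, {"offset": [0.9, 0.0, 13.9], "rotation": [-0.018, -0.017, -0.112]}, {"offset": [1.1, -0.2, 13.9], "rotation": [-0.017, -0.017, -0.112]}, {"offset": [1.4, -0.3, 13.8], "rotation": [-0.017, -0.016, -0.112]}, {"offset": [1.6, -0.4, 13.8], "rotation": [-0.017, -0.017, -0.112]}, {"offset": [1.9, -0.3, 13.8], "rotation": [-0.017, -0.017, -0.111]}, {"offset": [2.2, -0.4, 13.7], "rotation": [-0.018, -0.016, -0.112]}, {"offset": [2.5, -0.4, 13.7], "rotation": [-0.017, -0.017, -0.112]}, {"offset": [2.7, -0.3, 13.7], "rotation": [-0.017, -0.016, -0.112]}, {"offset": [2.9, -0.3, 13.5], "rotation": [-0.017, -0.017, -0.112]}, {"offset": [3.3, -0.1, 13.6], "rotation": [-0.018, -0.017, -0.112]}]
[{"offset": [3.4, 0.0, 13.5], "rotation": [-0.017, -0.016, -0.112]}, {"offset": [3.7, 0.2, 13.4], "rotation": [-0.017, -0.017, -0.112]}]
```

Emit:
apply_moves(
  motion=[
    {"offset": [0, 0, 14], "rotation": [-0.017, -0.017, -0.112]},
    {"offset": [1, 0, 14], "rotation": [-0.017, -0.017, -0.112]},
    {"offset": [1, 0, 14], "rotation": [-0.017, -0.017, -0.112]},
    {"offset": [1, 0, 14], "rotation": [-0.017, -0.017, -0.112]},
    {"offset": [1, 0, 14], "rotation": [-0.017, -0.017, -0.112]},
    {"offset": [2, 0, 14], "rotation": [-0.017, -0.017, -0.112]},
    {"offset": [2, 0, 14], "rotation": [-0.017, -0.017, -0.112]},
    {"offset": [2, 0, 14], "rotation": [-0.017, -0.017, -0.112]},
    {"offset": [2, 0, 14], "rotation": [-0.017, -0.017, -0.112]},
    {"offset": [3, 0, 14], "rotation": [-0.017, -0.017, -0.112]},
    {"offset": [3, 0, 10], "rotation": [-0.017, -0.017, -0.112]},
    {"offset": [3, 0, 5], "rotation": [-0.017, -0.017, -0.112]},
  ],
  grip=0.4,
)

```text
time: 9.03
tool_pos: [0.4773, 0.0964, 0.3006]
tool_rot: [3.122, 0.282, 2.705]
contact_force: [-0.1, -0.4, 0.4]
opening: 0.0549
```

```bash
python3 - <<'E'
from h import *
st()
G=np.array([.5255,.082,.136])-.010*SX
rows([(G-(.047+.09)*ZT,RG)])
E
```

```text
t 9.03 p [0.4773 0.0964 0.3006] r [3.122 0.282 2.705] q [ 0.108  0.167  1.769 -0.156  0.958 -0.956] F [-0.1  -0.35  0.42] op 0.0549
[{"offset": [4.7, -0.9, 16.2], "rotation": [-0.014, -0.008, -0.08]}, {"offset": [4.8, -0.7, 16.1], "rotation": [-0.014, -0.008, -0.079]}]
```

Emit:
apply_moves(
  motion=[
    {"offset": [4, -1, 12], "rotation": [-0.014, -0.008, -0.08]},
    {"offset": [4, -1, 10], "rotation": [-0.014, -0.008, -0.08]},
    {"offset": [0, 0, 0], "rotation": [0, 0, 0]},
    {"offset": [0, 0, 0], "rotation": [0, 0, 0]},
  ],
)

```text
time: 9.37
tool_pos: [0.4737, 0.0957, 0.2753]
tool_rot: [-3.139, 0.299, 2.885]
contact_force: [0.1, -0.4, 0.2]
opening: 0.0552
```

```bash
python3 - <<'E'
from h import *
s=st()
p=read_camera('wrist'); save(p,'wrist4')
for q in ['crank_grip','axle','rotor']:
    print(q,[(np.round(d['location'],4),round(d['score'],2)) for d in tip_of(q,p)[:2]])
T=np.eye(4);T[:3,:3]=Ro.from_euler('xyz',s['tool_rot']).as_matrix();T[:3,3]=s['tool_pos']
np.save('Tw4.npy',T@p['tool_from_camera']); np.save('K.npy',p['camera_matrix']); np.save('D.npy',p['D'])
G=np.array([.5255,.082,.136])-.010*SX
rows([(G-(.047+.09)*ZT,RG)])
E
```

```text
t 9.37 p [0.4737 0.0957 0.2753] r [-3.139  0.299  2.885] q [ 0.095  0.175  1.839 -0.138  0.852 -1.141] F [ 0.15 -0.36  0.19] op 0.0552
crank_grip [(array([0.5234, 0.0804, 0.1387]), 0.64)]
axle [(array([0.5846, 0.0564, 0.0969]), 0.81)]
rotor [(array([0.5814, 0.0575, 0.0956]), 0.72)]
[{"offset": [0.2, 0.3, 9.4], "rotation": [0.002, 0.001, 0.013]}]
```

View pics/wrist4.png

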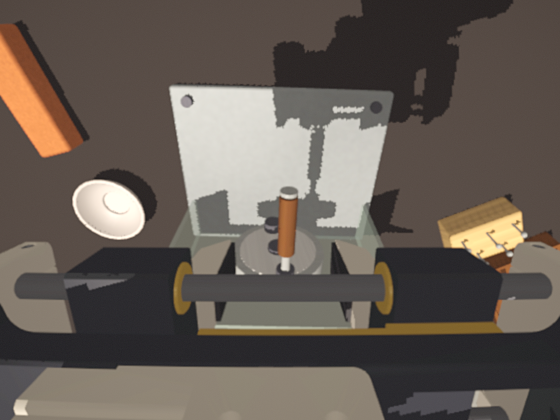

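The wrist view shows the sleeve from (289,190) to (285,258), centred between the pads (235 and 335). The hub is at (275,247), so the crank stands slightly to the left of top. I'll go down and close.

```bash
python3 - <<'E'
from h import *
G=np.array([.5245,.081,.134])-.010*SX
rows([(G-(.047)*ZT,RG)],step=.03)
print(G-.047*ZT)
E
```

```text
[{"offset": [0.4, -0.3, 25.3], "rotation": [0.001, 0.0, 0.003]}, {"offset": [0.4, -0.2, 25.3], "rotation": [0.0, 0.0, 0.004]}, {"offset": [0.4, -0.3, 25.3], "rotation": [0.001, 0.0, 0.003]}, {"offset": [0.3, -0.2, 25.2], "rotation": [0.0, 0.001, 0.003]}]
[0.50147604 0.08737207 0.17890081]
```

Emit:
apply_moves(
  motion=[
    {"offset": [0, 0, 25], "rotation": [0, 0, 0.003]},
    {"offset": [0, 0, 25], "rotation": [0, 0, 0.003]},
    {"offset": [0, 0, 24], "rotation": [0, 0, 0.003]},
    {"offset": [0, 0, 15], "rotation": [0, 0, 0.003]},
    {"offset": [0, 0, 0], "rotation": [0, 0, 0]},
  ],
)

```text
time: 9.98
tool_pos: [0.5048, 0.0896, 0.1935]
tool_rot: [3.134, 0.312, 2.866]
contact_force: [-1.5, 0.4, -0.3]
opening: 0.0556
```

```bash
python3 - <<'E'
from h import *
st()
G=np.array([.5245,.081,.134])-.010*SX
rows([(G-(.047)*ZT,RG)])
p=read_camera('wrist'); save(p,'wrist5')
E
```

```text
t 9.98 p [0.5048 0.0896 0.1935] r [3.134 0.312 2.866] q [ 0.075  0.329  1.896 -0.168  0.626 -1.1  ] F [-1.53  0.39 -0.27] op 0.0556
[{"offset": [7.0, -3.2, 13.1], "rotation": [0.006, 0.012, -0.005]}]
```

View pics/wrist5.png

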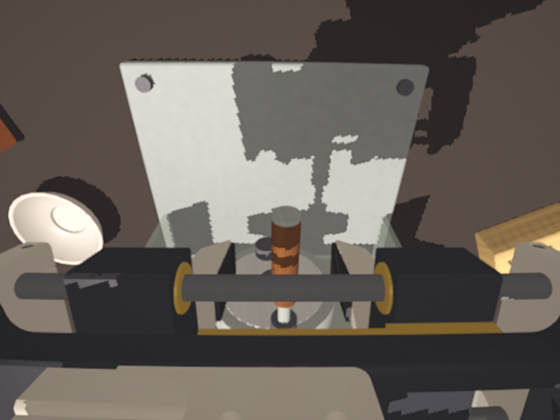

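Joint 5 is drifting towards its limit (0.63 now, minimum 0.28, and lower at the bottom of the circle), so I'm reducing the tilt to 0.15 before gripping.

```bash
sed -i 's/^TILT=.*/TILT=0.15/' h.py; python3 - <<'E'
from h import *
G=np.array([.5245,.081,.134])-.010*SX
print(G-(.047)*ZT, Ro.from_matrix(RG).as_euler('xyz'))
rows([(G-(.047)*ZT,RG)],step=.015)
E
```

```text
[0.50809316 0.08554073 0.18047224] [3.14159265 0.15       2.87159265]
[{"offset": [0.2, -1.7, 7.4], "rotation": [0.003, 0.082, -0.002]}, {"offset": [-0.4, -1.6, 7.3], "rotation": [0.004, 0.081, -0.002]}]
```

Emit:
apply_moves(
  motion=[
    {"offset": [0, -2, 7], "rotation": [0.003, 0.082, -0.002]},
    {"offset": [0, -1, 7], "rotation": [0.003, 0.08, -0.002]},
    {"offset": [0, 0, 0], "rotation": [0, 0, 0]},
    {"offset": [0, 0, 0], "rotation": [0, 0, 0]},
  ],
)

```text
time: 10.37
tool_pos: [0.509, 0.0869, 0.1857]
tool_rot: [3.138, 0.152, 2.871]
contact_force: [0.1, 0.2, 1.2]
opening: 0.0551
```

Emit:
apply_moves(
  motion=[
    {"offset": [0, 0, 0], "rotation": [0, 0, 0]},
    {"offset": [0, 0, 0], "rotation": [0, 0, 0]},
    {"offset": [0, 0, 0], "rotation": [0, 0, 0]},
    {"offset": [0, 0, 0], "rotation": [0, 0, 0]},
    {"offset": [0, 0, 0], "rotation": [0, 0, 0]},
    {"offset": [0, 0, 0], "rotation": [0, 0, 0]},
  ],
  grip=1.0,
  grip_force=12,
)

```text
time: 10.87
tool_pos: [0.5084, 0.0879, 0.1895]
tool_rot: [3.137, 0.163, 2.872]
contact_force: [1.8, 6.3, 0.0]
opening: 0.02
```

```bash
python3 - <<'E'
from h import *
s=st()
print('grasp',s['tool_pos']+.047*Ro.from_euler('xyz',s['tool_rot']).as_matrix()[:,2])
E
```

```text
t 10.87 p [0.5084 0.0879 0.1895] r [3.137 0.163 2.872] q [ 0.045  0.378  1.799 -0.063  0.809 -1.217] F [1.85 6.3  0.05] op 0.02
grasp [0.51577159 0.08610157 0.1431325 ]
```

Emit:
apply_moves(
  motion=[
    {"offset": [0, 2, 6], "rotation": [0, -0.01, 0]},
    {"offset": [0, 0, 3], "rotation": [0, 0, 0]},
    {"offset": [0, 0, 0], "rotation": [0, 0, 0]},
    {"offset": [0, 0, 0], "rotation": [0, 0, 0]},
  ],
)

```text
time: 11.2
tool_pos: [0.5105, 0.0908, 0.1828]
tool_rot: [3.134, 0.177, 2.871]
contact_force: [2.0, -1.8, -3.1]
opening: 0.0155
```

```bash
python3 - <<'E'
from h import *
s=st()
print('grasp',s['tool_pos']+.047*Ro.from_euler('xyz',s['tool_rot']).as_matrix()[:,2])
E
```

```text
t 11.2 p [0.5105 0.0908 0.1828] r [3.134 0.177 2.871] q [ 0.052  0.388  1.809 -0.069  0.775 -1.204] F [ 1.97 -1.76 -3.11] op 0.0155
grasp [0.51857933 0.08892631 0.13655654]
```

The crank is gripped (opening 15.5 mm on the 16 mm sleeve). I'll write a helper that logs the circle and the tangential force and plans the next steps.

```bash
cat > crank.py <<'E'
import sys
from h import *
from scipy.optimize import least_squares
s=observe(); d=float(sys.argv[1]); n=int(sys.argv[2])   # deg per row, rows
Rm=Ro.from_euler('xyz',s['tool_rot']).as_matrix()
g=s['tool_pos']+.0495*Rm[:,2]
F=np.array(s['contact_force']); lat=g@SY; z=g[2]
try: L=[r for r in json.load(open('log.json'))]
except Exception: L=[]
row=[float(s['time']),lat,z,F@SY,F[2],F@SX,d]
if not L or L[-1][0]<row[0]: L.append(row); json.dump([list(map(float,r)) for r in L],open('log.json','w'))
A=np.array(L)
c0=np.array([.2115,.095])
f=lambda c: np.r_[np.hypot(A[:,1]-c[0],A[:,2]-c[1])*1e3-40,(c-c0)*1e3*np.array([.5,.5])]
c=least_squares(f,c0,loss='soft_l1').x
phi=np.arctan2(-(lat-c[0]),z-c[1]); r=np.hypot(lat-c[0],z-c[1])
tl,tz=-np.cos(phi),-np.sin(phi)          # tangent for phi increasing
Ft=F@SY*tl+F[2]*tz; Fr=F@SY*-np.sin(phi)+F[2]*np.cos(phi)
print('t %.2f phi %.1f r %.1f c %s Ft(on tool) %.2f Fr %.2f Fx %.2f op %.4f tilt/rot %s q %s'%(s['time'],np.degrees(phi),r*1e3,np.round(c,4),Ft,Fr,F@SX,s['opening'],np.round(s['tool_rot'],3),np.round(s['qpos'],2)))
ax=s['tool_pos']@SX; W=[]
AX=0.4680
for k in range(1,n+1):
    p=phi+np.radians(d)*k
    R_=.0405
    gp=SY*(c[0]-R_*np.sin(p))+UP*(c[1]+R_*np.cos(p))+SX*0
    tp=gp-.0495*(ZT-(ZT@SX)*SX)+SX*(ax+(AX-ax)*k/n)
    W.append((tp,RG))
# spread rotation: slerp
Rs=Ro.from_euler('xyz',s['tool_rot']); rv=(Rs.inv()*Ro.from_matrix(RG)).as_rotvec()
W=[(w[0],(Rs*Ro.from_rotvec(rv*min(1,(k+1)/max(n,1)))).as_matrix()) for k,w in enumerate(W)]
if W: rows(W)
E
python3 crank.py 8 4
```

```text
t 11.20 phi -17.8 r 40.2 c [0.2117 0.0958] Ft(on tool) 0.16 Fr -3.32 Fx 2.37 op 0.0155 tilt/rot [3.134 0.177 2.871] q [ 0.05  0.39  1.81 -0.07  0.78 -1.2 ]
[{"offset": [-0.4, -5.0, -1.9], "rotation": [0.002, 0.007, 0.0]}, {"offset": [-0.1, -5.6, -0.5], "rotation": [0.002, 0.007, 0.0]}, {"offset": [0.0, -5.7, 0.2], "rotation": [0.002, 0.006, 0.0]}, {"offset": [0.1, -5.5, 0.9], "rotation": [0.002, 0.007, 0.0]}]
```

Emit:
apply_moves(
  motion=[
    {"offset": [0, -5, -1], "rotation": [0.002, 0.007, 0]},
    {"offset": [0, -5.5, 0], "rotation": [0.002, 0.007, 0]},
    {"offset": [0, -5.5, 0.5], "rotation": [0.002, 0.006, 0]},
    {"offset": [0, -5.5, 1], "rotation": [0.002, 0.007, 0]},
  ],
)

```text
time: 11.53
tool_pos: [0.5065, 0.0728, 0.1829]
tool_rot: [3.135, 0.153, 2.871]
contact_force: [2.2, 5.4, -1.5]
opening: 0.0158
```

```bash
python3 crank.py 9 4
```

```text
t 11.53 phi 10.1 r 39.5 c [0.2125 0.0952] Ft(on tool) -5.41 Fr -2.46 Fx 0.65 op 0.0158 tilt/rot [3.135 0.153 2.871] q [ 0.01  0.38  1.81 -0.05  0.8  -1.26]
[{"offset": [0.3, -6.0, 0.5], "rotation": [0.002, 0.001, 0.0]}, {"offset": [0.5, -5.8, 2.4], "rotation": [0.001, 0.001, -0.001]}, {"offset": [0.7, -5.4, 3.4], "rotation": [0.002, 0.0, 0.0]}, {"offset": [0.8, -4.8, 4.1], "rotation": [0.002, 0.001, 0.0]}]
```

Emit:
apply_moves(
  motion=[
    {"offset": [0, -6, 0.5], "rotation": [0.002, 0.001, 0]},
    {"offset": [0.5, -6, 2.5], "rotation": [0.002, 0, 0]},
    {"offset": [0.5, -5.5, 3.5], "rotation": [0.002, 0, 0]},
    {"offset": [1, -5, 4], "rotation": [0.002, 0, 0]},
  ],
)

```text
time: 11.87
tool_pos: [0.5008, 0.0537, 0.1719]
tool_rot: [3.135, 0.153, 2.868]
contact_force: [3.2, 8.6, -2.5]
opening: 0.0151
```

```bash
python3 crank.py 9 4
```

```text
t 11.87 phi 45.2 r 39.6 c [0.2137 0.095 ] Ft(on tool) -4.71 Fr -8.23 Fx 0.81 op 0.0151 tilt/rot [3.135 0.153 2.868] q [-0.03  0.39  1.85 -0.04  0.76 -1.3 ]
[{"offset": [0.7, -4.5, 4.1], "rotation": [0.001, 0.001, -0.001]}, {"offset": [0.9, -3.3, 5.4], "rotation": [0.002, 0.0, -0.001]}, {"offset": [1.0, -2.4, 5.8], "rotation": [0.001, 0.001, 0.0]}, {"offset": [1.0, -1.5, 6.1], "rotation": [0.002, 0.001, -0.001]}]
```

```bash
sed -i 's/R_=.0405/R_=.0392/; s/\[.5,.5\]/[.2,.2]/' crank.py; python3 crank.py 9 4
```

```text
t 11.87 phi 45.9 r 40.0 c [0.2143 0.0951] Ft(on tool) -4.61 Fr -8.29 Fx 0.81 op 0.0151 tilt/rot [3.135 0.153 2.868] q [-0.03  0.39  1.85 -0.04  0.76 -1.3 ]
[{"offset": [0.9, -3.1, 5.2], "rotation": [0.001, 0.001, -0.001]}, {"offset": [0.8, -3.2, 5.2], "rotation": [0.002, 0.0, -0.001]}, {"offset": [1.0, -2.3, 5.6], "rotation": [0.001, 0.001, 0.0]}, {"offset": [0.9, -1.3, 5.9], "rotation": [0.002, 0.001, -0.001]}]
```

Emit:
apply_moves(
  motion=[
    {"offset": [1, -3, 5], "rotation": [0.001, 0.001, -0.001]},
    {"offset": [1, -3, 5], "rotation": [0.002, 0, -0.001]},
    {"offset": [1, -2, 5.5], "rotation": [0.001, 0, 0]},
    {"offset": [1, -1, 6], "rotation": [0.002, 0, -0.001]},
  ],
)

```text
time: 12.2
tool_pos: [0.4979, 0.0442, 0.1499]
tool_rot: [3.141, 0.154, 2.871]
contact_force: [0.9, 3.0, 2.0]
opening: 0.0155
```

```bash
python3 crank.py 9 4
```

```text
t 12.20 phi 81.5 r 39.7 c [0.2148 0.0952] Ft(on tool) -2.44 Fr -2.75 Fx 0.04 op 0.0155 tilt/rot [3.141 0.154 2.871] q [-0.05  0.42  1.88 -0.05  0.7  -1.31]
[{"offset": [1.0, 0.1, 6.1], "rotation": [0.0, 0.001, 0.0]}, {"offset": [0.9, 0.6, 6.1], "rotation": [0.0, 0.001, 0.0]}, {"offset": [0.9, 1.4, 5.9], "rotation": [0.0, 0.001, 0.0]}, {"offset": [0.9, 2.5, 5.5], "rotation": [0.0, 0.001, -0.001]}]
```

Emit:
apply_moves(
  motion=[
    {"offset": [1, 0, 6], "rotation": [0, 0.001, 0]},
    {"offset": [1, 0.5, 6], "rotation": [0, 0.001, 0]},
    {"offset": [1, 1.5, 6], "rotation": [0, 0.001, 0]},
    {"offset": [1, 2.5, 5.5], "rotation": [0, 0.001, 0]},
  ],
)

```text
time: 12.53
tool_pos: [0.4995, 0.049, 0.124]
tool_rot: [3.14, 0.152, 2.87]
contact_force: [0.4, 7.3, 5.3]
opening: 0.0153
```

```bash
python3 crank.py 9 4
```

```text
t 12.53 phi 120.4 r 39.8 c [0.2149 0.0953] Ft(on tool) -0.94 Fr -8.81 Fx -1.50 op 0.0153 tilt/rot [3.14  0.152 2.87 ] q [-0.04  0.46  1.9  -0.06  0.63 -1.29]
[{"offset": [0.8, 4.1, 4.6], "rotation": [0.0, 0.001, 0.0]}, {"offset": [0.7, 4.3, 4.4], "rotation": [0.001, 0.0, -0.001]}, {"offset": [0.7, 4.9, 3.7], "rotation": [0.0, 0.001, 0.0]}, {"offset": [0.5, 5.4, 2.8], "rotation": [0.0, 0.0, -0.001]}]
```

Emit:
apply_moves(
  motion=[
    {"offset": [1, 4, 4.5], "rotation": [0, 0.001, 0]},
    {"offset": [1, 4.5, 4], "rotation": [0, 0, 0]},
    {"offset": [0.5, 5, 3.5], "rotation": [0, 0.001, 0]},
    {"offset": [0.5, 5.5, 2.5], "rotation": [0, 0, 0]},
  ],
)

```text
time: 12.87
tool_pos: [0.5051, 0.0682, 0.1071]
tool_rot: [3.141, 0.152, 2.87]
contact_force: [0.2, 1.4, 6.5]
opening: 0.0155
```

```bash
python3 crank.py 9 4
```

```text
t 12.87 phi 158.8 r 39.9 c [0.2149 0.0953] Ft(on tool) -1.09 Fr -6.57 Fx -0.20 op 0.0155 tilt/rot [3.141 0.152 2.87 ] q [ 0.    0.5   1.89 -0.07  0.6  -1.24]
[{"offset": [0.3, 6.1, 1.1], "rotation": [0.0, 0.0, 0.0]}, {"offset": [0.3, 6.1, 0.8], "rotation": [0.0, 0.001, -0.001]}, {"offset": [0.2, 6.2, -0.1], "rotation": [0.0, 0.0, 0.0]}, {"offset": [0.0, 6.0, -1.2], "rotation": [0.0, 0.001, -0.001]}]
```

Emit:
apply_moves(
  motion=[
    {"offset": [0, 6, 0.5], "rotation": [0, 0, 0]},
    {"offset": [0, 6, 0.5], "rotation": [0, 0.001, 0]},
    {"offset": [0, 6, -0.5], "rotation": [0, 0, 0]},
    {"offset": [0, 6, -1.5], "rotation": [0, 0, 0]},
  ],
)

```text
time: 13.2
tool_pos: [0.5122, 0.0922, 0.1059]
tool_rot: [-3.139, 0.149, 2.871]
contact_force: [3.8, -3.4, -0.6]
opening: 0.0157
```

```bash
python3 crank.py 9 4
```

```text
t 13.20 phi -164.7 r 39.8 c [0.2149 0.0954] Ft(on tool) -2.36 Fr 0.01 Fx 4.53 op 0.0157 tilt/rot [-3.139  0.149  2.871] q [ 0.06  0.52  1.86 -0.09  0.62 -1.18]
[{"offset": [-0.1, 5.5, -2.7], "rotation": [-0.001, 0.0, 0.0]}, {"offset": [-0.2, 5.4, -3.0], "rotation": [0.0, 0.0, 0.0]}, {"offset": [-0.3, 4.8, -3.8], "rotation": [-0.001, 0.0, 0.0]}, {"offset": [-0.4, 4.2, -4.4], "rotation": [0.0, -0.001, 0.0]}]
```

Emit:
apply_moves(
  motion=[
    {"offset": [0, 5.5, -3], "rotation": [-0.001, 0, 0]},
    {"offset": [0, 5.5, -3], "rotation": [0, 0, 0]},
    {"offset": [0, 5, -4], "rotation": [-0.001, 0, 0]},
    {"offset": [-0.5, 4, -4.5], "rotation": [0, 0, 0]},
  ],
)

```text
time: 13.53
tool_pos: [0.5183, 0.1133, 0.1205]
tool_rot: [-3.14, 0.153, 2.873]
contact_force: [2.1, -6.4, 0.4]
opening: 0.0156
```

```bash
python3 crank.py 9 4
```

```text
t 13.53 phi -126.2 r 40.2 c [0.2149 0.0953] Ft(on tool) -2.96 Fr -4.77 Fx 3.77 op 0.0156 tilt/rot [-3.14   0.153  2.873] q [ 0.1   0.51  1.82 -0.09  0.67 -1.14]
[{"offset": [-0.6, 2.4, -5.8], "rotation": [0.0, 0.001, 0.0]}, {"offset": [-0.5, 2.3, -5.7], "rotation": [-0.001, 0.0, 0.0]}, {"offset": [-0.6, 1.5, -5.9], "rotation": [0.0, 0.001, 0.001]}, {"offset": [-0.6, 0.5, -6.1], "rotation": [-0.001, 0.001, 0.0]}]
```

Emit:
apply_moves(
  motion=[
    {"offset": [-0.5, 2.5, -6], "rotation": [0, 0, 0]},
    {"offset": [-0.5, 2.5, -5.5], "rotation": [0, 0, 0]},
    {"offset": [-0.5, 1.5, -6], "rotation": [0, 0, 0]},
    {"offset": [-0.5, 0.5, -6], "rotation": [0, 0, 0]},
  ],
)

```text
time: 13.87
tool_pos: [0.5203, 0.121, 0.1449]
tool_rot: [-3.137, 0.156, 2.875]
contact_force: [5.3, -6.7, -5.7]
opening: 0.0154
```

```bash
python3 crank.py 9 4
```

```text
t 13.87 phi -89.1 r 40.2 c [0.215  0.0953] Ft(on tool) -5.65 Fr -5.14 Fx 6.89 op 0.0154 tilt/rot [-3.137  0.156  2.875] q [ 0.11  0.48  1.79 -0.09  0.74 -1.13]
[{"offset": [-0.7, -1.8, -6.1], "rotation": [-0.001, 0.001, 0.001]}, {"offset": [-0.6, -1.6, -5.9], "rotation": [-0.001, 0.002, 0.001]}, {"offset": [-0.6, -2.4, -5.7], "rotation": [-0.001, 0.001, 0.0]}, {"offset": [-0.5, -3.3, -5.1], "rotation": [-0.001, 0.002, 0.001]}]
```

Emit:
apply_moves(
  motion=[
    {"offset": [-0.5, -2, -6], "rotation": [-0.001, 0.001, 0]},
    {"offset": [-0.5, -2, -6], "rotation": [-0.001, 0.002, 0]},
    {"offset": [-0.5, -2.5, -5.5], "rotation": [-0.001, 0.001, 0]},
    {"offset": [-0.5, -3.5, -5], "rotation": [0, 0.002, 0]},
  ],
)

```text
time: 14.2
tool_pos: [0.5182, 0.1133, 0.1681]
tool_rot: [3.142, 0.153, 2.876]
contact_force: [6.0, -2.0, -7.3]
opening: 0.0155
```

```bash
python3 crank.py 9 4
```

```text
t 14.20 phi -53.7 r 40.2 c [0.2151 0.0954] Ft(on tool) -5.70 Fr -4.54 Fx 6.34 op 0.0155 tilt/rot [3.142 0.153 2.876] q [ 0.1   0.44  1.77 -0.08  0.79 -1.16]
[{"offset": [-0.3, -4.8, -4.1], "rotation": [0.0, 0.001, 0.001]}, {"offset": [-0.3, -4.7, -4.0], "rotation": [0.0, 0.001, 0.001]}, {"offset": [-0.2, -5.2, -3.2], "rotation": [0.001, 0.001, 0.001]}, {"offset": [0.0, -5.7, -2.3], "rotation": [0.0, 0.0, 0.001]}]
```

Emit:
apply_moves(
  motion=[
    {"offset": [-0.5, -5, -4], "rotation": [0, 0.001, 0]},
    {"offset": [-0.5, -4.5, -4], "rotation": [0, 0.001, 0]},
    {"offset": [-0.5, -5, -3], "rotation": [0, 0.001, 0]},
    {"offset": [-0.5, -5.5, -2.5], "rotation": [0, 0, 0]},
  ],
)

```text
time: 14.53
tool_pos: [0.5135, 0.0966, 0.1815]
tool_rot: [3.138, 0.151, 2.876]
contact_force: [4.5, 2.6, -6.6]
opening: 0.0156
```

```bash
sed -i 's/^AX=.*/AX=0.4695/' crank.py; python3 crank.py 9 4; cat > fit.py <<'E'
from h import *
A=np.array(json.load(open('log.json')))
import sys
c=np.array([.2150,.0954])
phi=np.arctan2(-(A[:,1]-c[0]),A[:,2]-c[1]); tl,tz=-np.cos(phi),-np.sin(phi)
Ft=A[:,3]*tl+A[:,4]*tz
dr=np.r_[0,np.sign((np.diff(phi)+np.pi)%(2*np.pi)-np.pi)]
k=np.arange(len(A))>=1
M=np.c_[dr,np.sin(phi),np.cos(phi)][k]
x,res,_,_=np.linalg.lstsq(M,Ft[k],rcond=None)
e=Ft[k]-M@x
# Ft on tool = -drag*dir + G*sin-type ; gravity force on crank along +phi: w*sin(phi+d), d=slug angle offset from crank
C=np.linalg.inv(M.T@M)*e.var()*len(e)/max(1,len(e)-3)
w=np.hypot(x[1],x[2]); d=np.degrees(np.arctan2(x[2],x[1]))
print('drag %.2f w %.2f d %.1f => crank phi for slug down %.1f ; rms %.2f, sig phase %.1f deg'%(x[0],w,d,(180-d+180)%360-180,e.std(),np.degrees(np.sqrt(C[1,1])/w)))
print(np.c_[np.degrees(phi[k]).round(0),dr[k],Ft[k].round(2),e.round(2)].tolist())
E
python3 fit.py
```

```text
t 14.53 phi -22.3 r 40.2 c [0.2151 0.0954] Ft(on tool) -5.95 Fr -4.70 Fx 3.64 op 0.0156 tilt/rot [3.138 0.151 2.876] q [ 0.06  0.4   1.78 -0.06  0.81 -1.21]
[{"offset": [-0.2, -6.0, -1.0], "rotation": [0.001, 0.0, 0.001]}, {"offset": [-0.2, -6.1, -0.9], "rotation": [0.001, 0.0, 0.001]}, {"offset": [-0.1, -6.1, 0.0], "rotation": [0.001, 0.001, 0.001]}, {"offset": [0.0, -6.1, 1.0], "rotation": [0.002, 0.0, 0.001]}]
drag -3.60 w 2.56 d -55.9 => crank phi for slug down -124.1 ; rms 0.36, sig phase 4.3 deg
[[14.0, 1.0, -5.25, 0.08], [47.0, 1.0, -4.47, -0.47], [82.0, 1.0, -2.43, 0.05], [121.0, 1.0, -0.93, 0.36], [159.0, 1.0, -1.1, 0.0], [-165.0, 1.0, -2.36, -0.43], [-126.0, 1.0, -2.97, 0.53], [-89.0, 1.0, -5.66, -0.59], [-54.0, 1.0, -5.7, 0.31], [-22.0, 1.0, -5.96, 0.15]]
```

The fit is clean: drag 3.6 N, slug 2.56 N at the crank (both within the stated ranges), heavy side down at crank angle of about -124° ± 4°. I'll go back the other way to reach it, which also gives samples in reverse.

```bash
python3 crank.py -9 4
```

```text
t 14.53 phi -22.3 r 40.2 c [0.2151 0.0954] Ft(on tool) -5.95 Fr -4.70 Fx 3.64 op 0.0156 tilt/rot [3.138 0.151 2.876] q [ 0.06  0.4   1.78 -0.06  0.81 -1.21]
[{"offset": [0.4, 5.3, 3.7], "rotation": [0.001, 0.0, 0.001]}, {"offset": [0.5, 5.0, 3.6], "rotation": [0.001, 0.0, 0.001]}, {"offset": [0.5, 4.4, 4.3], "rotation": [0.001, 0.001, 0.001]}, {"offset": [0.6, 3.6, 4.9], "rotation": [0.002, 0.0, 0.001]}]
```

Emit:
apply_moves(
  motion=[
    {"offset": [0.5, 5.5, 3.5], "rotation": [0.001, 0, 0.001]},
    {"offset": [0.5, 5, 3.5], "rotation": [0.001, 0, 0.001]},
    {"offset": [0.5, 4.5, 4.5], "rotation": [0.001, 0, 0]},
    {"offset": [0.5, 3.5, 5], "rotation": [0.002, 0, 0]},
  ],
)

```text
time: 14.87
tool_pos: [0.5189, 0.1154, 0.165]
tool_rot: [-3.139, 0.152, 2.873]
contact_force: [1.1, -4.4, -1.1]
opening: 0.0153
```

```bash
python3 crank.py -9 4
```

```text
t 14.87 phi -59.0 r 40.1 c [0.2151 0.0954] Ft(on tool) 1.08 Fr -3.91 Fx 2.25 op 0.0153 tilt/rot [-3.139  0.152  2.873] q [ 0.1   0.44  1.77 -0.08  0.79 -1.15]
[{"offset": [0.9, 1.8, 5.9], "rotation": [-0.001, 0.0, 0.0]}, {"offset": [0.8, 1.9, 5.8], "rotation": [0.0, 0.001, 0.001]}, {"offset": [0.9, 0.9, 6.0], "rotation": [-0.001, 0.0, 0.0]}, {"offset": [0.9, 0.0, 6.1], "rotation": [0.0, 0.001, 0.0]}]
```

Emit:
apply_moves(
  motion=[
    {"offset": [1, 2, 6], "rotation": [-0.001, 0, 0]},
    {"offset": [1, 2, 6], "rotation": [0, 0.001, 0]},
    {"offset": [1, 1, 6], "rotation": [-0.001, 0, 0]},
    {"offset": [1, 0, 6], "rotation": [0, 0.001, 0]},
  ],
)

```text
time: 15.2
tool_pos: [0.5206, 0.1206, 0.1379]
tool_rot: [-3.137, 0.15, 2.877]
contact_force: [0.3, -11.7, 5.2]
opening: 0.0155
```

```bash
python3 crank.py -9 4
```

```text
t 15.20 phi -99.2 r 40.2 c [0.2151 0.0954] Ft(on tool) 3.32 Fr -11.92 Fx 3.42 op 0.0155 tilt/rot [-3.137  0.15   2.877] q [ 0.11  0.49  1.79 -0.09  0.73 -1.13]
[{"offset": [0.9, -2.7, 5.8], "rotation": [-0.001, 0.0, 0.001]}, {"offset": [0.9, -2.3, 5.6], "rotation": [-0.001, 0.0, 0.002]}, {"offset": [0.8, -3.2, 5.1], "rotation": [-0.001, 0.0, 0.001]}, {"offset": [0.7, -4.0, 4.7], "rotation": [-0.001, 0.0, 0.001]}]
```

Emit:
apply_moves(
  motion=[
    {"offset": [1, -3, 6], "rotation": [-0.001, 0, 0.001]},
    {"offset": [1, -2.5, 5.5], "rotation": [-0.001, 0, 0.002]},
    {"offset": [1, -3, 5], "rotation": [-0.001, 0, 0.001]},
    {"offset": [0.5, -4, 4.5], "rotation": [-0.001, 0, 0.001]},
  ],
)

```text
time: 15.53
tool_pos: [0.5172, 0.1091, 0.115]
tool_rot: [3.141, 0.151, 2.873]
contact_force: [-3.5, -2.9, 9.8]
opening: 0.0157
```

```bash
python3 crank.py -9 4
```

```text
t 15.53 phi -136.4 r 40.5 c [0.2152 0.0953] Ft(on tool) 4.09 Fr -9.67 Fx -2.65 op 0.0157 tilt/rot [3.141 0.151 2.873] q [ 0.09  0.52  1.83 -0.09  0.66 -1.15]
[{"offset": [0.4, -5.6, 2.9], "rotation": [0.0, 0.0, 0.0]}, {"offset": [0.4, -5.4, 3.1], "rotation": [0.0, 0.001, 0.001]}, {"offset": [0.3, -5.7, 2.1], "rotation": [0.0, 0.0, 0.0]}, {"offset": [0.2, -6.0, 1.3], "rotation": [0.0, 0.0, 0.001]}]
```

Emit:
apply_moves(
  motion=[
    {"offset": [0.5, -5.5, 3], "rotation": [0, 0, 0]},
    {"offset": [0.5, -5.5, 2.5], "rotation": [0, 0, 0.001]},
    {"offset": [0.5, -6, 1.5], "rotation": [0, 0, 0]},
    {"offset": [0.5, -6, 1], "rotation": [0, 0, 0]},
  ],
)

```text
time: 15.87
tool_pos: [0.5113, 0.09, 0.1047]
tool_rot: [3.134, 0.154, 2.871]
contact_force: [3.1, 4.1, 1.8]
opening: 0.0154
```

```bash
python3 crank.py 8 4; python3 fit.py
```

```text
t 15.87 phi -168.1 r 40.4 c [0.2152 0.0953] Ft(on tool) 5.10 Fr -0.79 Fx 1.90 op 0.0154 tilt/rot [3.134 0.154 2.871] q [ 0.05  0.52  1.87 -0.07  0.61 -1.2 ]
[{"offset": [-0.6, 5.4, -2.6], "rotation": [0.002, 0.001, 0.0]}, {"offset": [-0.5, 5.0, -2.1], "rotation": [0.002, 0.001, 0.0]}, {"offset": [-0.6, 4.7, -2.8], "rotation": [0.002, 0.001, 0.0]}, {"offset": [-0.8, 4.2, -3.5], "rotation": [0.002, 0.001, 0.0]}]
drag -3.61 w 2.51 d -57.1 => crank phi for slug down -122.9 ; rms 0.38, sig phase 3.8 deg
[[14.0, 1.0, -5.25, 0.09], [47.0, 1.0, -4.47, -0.41], [82.0, 1.0, -2.43, 0.13], [121.0, 1.0, -0.93, 0.44], [159.0, 1.0, -1.1, 0.05], [-165.0, 1.0, -2.36, -0.43], [-126.0, 1.0, -2.97, 0.49], [-89.0, 1.0, -5.66, -0.65], [-54.0, 1.0, -5.7, 0.25], [-22.0, 1.0, -5.96, 0.12], [-59.0, -1.0, 1.08, -0.28], [-99.0, -1.0, 3.33, 0.73], [-136.0, -1.0, 4.12, -0.07], [-168.0, -1.0, 5.1, -0.28]]
```

Both directions agree: heavy side down at a crank angle of -123°. I'll turn there and settle.

Emit:
apply_moves(
  motion=[
    {"offset": [-0.5, 5.5, -2.5], "rotation": [0.002, 0.001, 0]},
    {"offset": [-0.5, 5, -2.5], "rotation": [0.002, 0.001, 0]},
    {"offset": [-0.5, 4.5, -3], "rotation": [0.002, 0, 0]},
    {"offset": [-0.5, 4, -3.5], "rotation": [0.002, 0, 0]},
    {"offset": [-0.5, 3.5, -4], "rotation": [0, 0, 0]},
    {"offset": [0, 0, 0], "rotation": [0, 0, 0]},
  ],
)

```text
time: 16.37
tool_pos: [0.518, 0.1123, 0.1186]
tool_rot: [-3.14, 0.151, 2.871]
contact_force: [0.1, -3.1, 4.8]
opening: 0.0158
```

```bash
python3 crank.py 3 1
```

```text
t 16.37 phi -129.5 r 40.3 c [0.2152 0.0953] Ft(on tool) 1.84 Fr -5.29 Fx 0.94 op 0.0158 tilt/rot [-3.14   0.151  2.871] q [ 0.1   0.51  1.82 -0.09  0.67 -1.14]
[{"offset": [-0.5, 0.4, -2.2], "rotation": [-0.002, 0.001, -0.001]}]
```

Emit:
apply_moves(
  motion=[
    {"offset": [-0.5, 2.5, -3.5], "rotation": [0, 0, 0]},
    {"offset": [0, 0, 0], "rotation": [0, 0, 0]},
    {"offset": [0, 0, 0], "rotation": [0, 0, 0]},
  ],
)

```text
time: 16.62
tool_pos: [0.5187, 0.1151, 0.1229]
tool_rot: [-3.139, 0.152, 2.872]
contact_force: [2.9, -2.9, -2.7]
opening: 0.0153
```

```bash
python3 crank.py 3 1
```

```text
t 16.62 phi -122.0 r 40.1 c [0.2152 0.0953] Ft(on tool) -3.35 Fr -0.28 Fx 3.60 op 0.0153 tilt/rot [-3.139  0.152  2.872] q [ 0.1   0.51  1.81 -0.09  0.68 -1.13]
[{"offset": [-0.6, 0.2, -2.2], "rotation": [-0.002, 0.002, 0.001]}]
```

```bash
python3 - <<'E'
from h import *
st()
for c in ['scene','wrist','top']:
    p=read_camera(c); save(p,c+'9')
    for q in ['lid_handle','crank_grip','axle','bur_block_mid','dish_mid','compound_bar_mid']:
        print(c,q,[(np.round(d['location'],3),round(d['score'],2)) for d in tip_of(q,p)[:1]])
for i in range(6): read_camera('top')
s=st(); print(np.abs(s['qvel']).max())
E
python3 crank.py 0 0
```

```text
t 16.62 p [0.5187 0.1151 0.1229] r [-3.139  0.152  2.872] q [ 0.101  0.508  1.813 -0.091  0.682 -1.134] F [ 2.93 -2.9  -2.69] op 0.0153
scene lid_handle [(array([0.664, 0.037, 0.342]), 0.59)]
scene crank_grip [(array([0.661, 0.034, 0.343]), 0.71)]
scene axle []
scene bur_block_mid [(array([0.681, 0.316, 0.02 ]), 0.65)]
scene dish_mid [(array([ 0.519, -0.146,  0.016]), 0.87)]
scene compound_bar_mid [(array([0.679, 0.317, 0.021]), 0.68)]
wrist lid_handle []
wrist crank_grip [(array([0.532, 0.106, 0.079]), 0.6)]
wrist axle []
wrist bur_block_mid []
wrist dish_mid []
wrist compound_bar_mid []
top lid_handle [(array([0.666, 0.038, 0.341]), 0.7)]
top crank_grip []
top axle [(array([0.582, 0.064, 0.097]), 0.79)]
top bur_block_mid [(array([0.685, 0.32 , 0.017]), 0.77)]
top dish_mid [(array([ 0.519, -0.148,  0.011]), 0.98)]
top compound_bar_mid [(array([ 0.37 , -0.165,  0.02 ]), 0.91)]
t 17.97 p [0.5188 0.1151 0.1228] r [-3.14   0.152  2.872] q [ 0.101  0.508  1.813 -0.09   0.682 -1.134] F [ 0.57 -0.26  4.29] op 0.0158
0.0027212043620494677
t 17.97 phi -122.2 r 40.1 c [0.2152 0.0953] Ft(on tool) 3.58 Fr -2.37 Fx 0.62 op 0.0158 tilt/rot [-3.14   0.152  2.872] q [ 0.1   0.51  1.81 -0.09  0.68 -1.13]
```

View pics/wrist9.png

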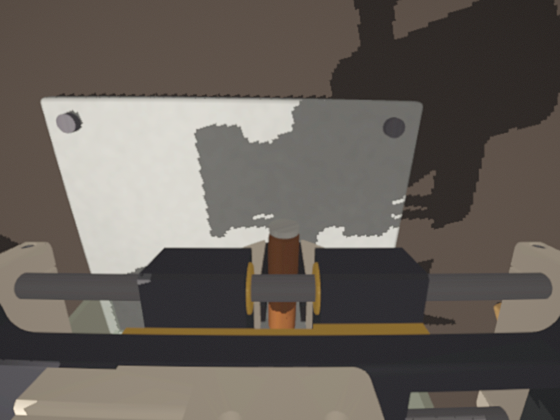

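View pics/scene9.png

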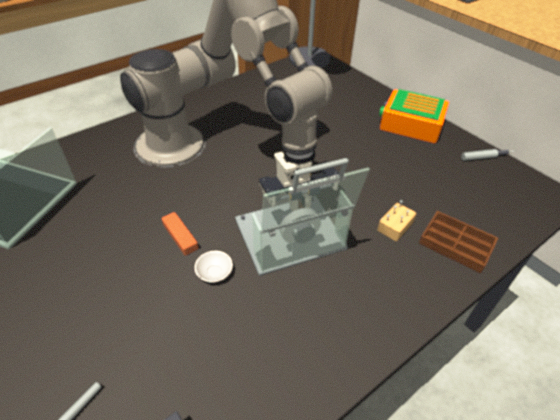

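The wrist view shows the sleeve still gripped (285,270), and the scene shows the lid open and nothing else moved. The arm is at rest, so I'll hand in.

```bash
python3 - <<'E'
from h import *
print(hand_in()); 
E
```

```text
the job is handed in; nothing more can be done
None
```

I opened the lid onto its stop, turned the crank just over a full turn and part of the way back, and handed in still gripping it with the heavy side judged straight down. Hand-in reported no verdict.

- **Lid:** after I let go, and again at the end, the cameras put the handle at about (0.665, 0.037, 0.341). That matches 1.75 rad, and the lid has stayed on its stop.
- **Finding the heavy side:** fitting the crank force over 14 samples in both directions gave a drag of 3.6 N and a slug pull of 2.5 N, both within the stated ranges. The heavy side is down with the crank 123° to the left of top, give or take about 4°. The forward samples alone gave 124°.
- **Final state:** the arm rests with the crank at 122° left of top, about 1° from the target. The grip is set to 12 N with the fingers 15.8 mm apart on the 16 mm sleeve, and joint speeds are under 0.003 rad/s at t = 18 s.
- **Bystanders:** block, dish and compound bar are where they were, to within the 4 mm accuracy of the networks.

**Disagreements and limits:**
- The last two force readings along the crank's path were -3.4 and +3.6 N. The drag can hold a force either way, so I did not use them for direction.
- The scene camera's final reports of the crank grip and the compound bar were wrong: it placed them at the lid handle and the block. The top camera placed the bar correctly, and the wrist camera saw the crank in the fingers.
- My axle position, fitted from the crank's circle, is about 3.5 mm to the left of my first camera estimates.

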